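# Make up a stirring kit and a connection kit

## Task

Make up two kits from the stock on the bench: the tray with three compartments gets the small empty beaker, the white stir bar and the screw-cap vial, and the tray with two compartments gets the brass fitting and the steel nozzle holder. Put each thing near the middle of a compartment of its own (any one in its tray), standing upright on the floor as it stood on the bench, the stir bar lying flat. Set the beaker and the vial down gently, without tipping or dropping them.

Things in the scene. Friction and masses are not known exactly. Their poses are not given: they have to be found in the camera images.
- tray_three: Low grey plastic kit tray, 78 x 226 x 12 mm plus 5 mm lips at the short ends, with three square compartments in a row along y, 70 x 70 mm inside, 8 mm deep; floor, walls and dividers 4 mm thick, rim 12 mm over the bench. Fixed. Origin: centre of its underside, z up, short side along x. Compartment floors at z = 0.004, centres at x = 0, y = -0.074, 0 and 0.074. On the left or right of the bench front.
- tray_two: Low grey plastic kit tray, 78 x 152 x 12 mm plus 5 mm lips at the short ends, with two square compartments in a row along y, 70 x 70 mm inside, 8 mm deep; floor, walls and dividers 4 mm thick, rim 12 mm over the bench. Fixed. Origin: centre of its underside, z up, short side along x. Compartment floors at z = 0.004, centres at x = 0, y = -0.037 and 0.037. On the other side of the bench front.
- beaker: Small empty clear glass beaker standing on the bench, 43 mm across, 56 mm high, open at the top, 45 g; grip it round the outside. Origin: centre of its underside, z up. (Another, larger beaker with brown contents stands on the hotplate and is not part of the job.)
- vial: Glass screw-cap vial with a ribbed blue cap and clear glass body, standing: body 28 mm across and 46 mm high, cap 24 mm across up to 56 mm, 38 g. Origin: centre of its underside, z up.
- stir_bar: White magnetic stir bar, a smooth rod 40 mm long and 9 mm thick lying on the bench, 12 g. Origin: on its underside, halfway along, with its length along y and x across it.
- fitting: Brass compression fitting standing on its hexagonal nut, 25 mm high: nut 15 mm (x) by 13 mm (y) and 9 mm high, stem above it 10 mm across up to 18 mm high, then 6 mm, 18 g. Origin: centre of its underside, z up.
- nozzle: Turned steel nozzle holder, round, standing on its flange, 23 mm across and 26 mm high with a narrow waist (it grips as a plain 23 mm cylinder), 60 g. Origin: centre of its underside, z up.
Not all that is in view belongs to the job. Leave any pink look-alike of the vial alone.

How it is judged:
At the end, for the whole second after the job is handed in: Each thing is alone in a compartment of its tray, on its floor, origin within 15 mm of the compartment's centre along each tray axis; upright within 7 degrees (bar: flat within 10); released and at rest (under 20 mm/s) (x of beaker in the frame of tray_three between -0.015 and 0.015 m and z of beaker in the frame of tray_three between 0.0015 and 0.0065 m and (y of beaker in the frame of tray_three between -0.089 and -0.059 m or y of beaker in the frame of tray_three between -0.015 and 0.015 m or y of beaker in the frame of tray_three between 0.059 and 0.089 m) and angle between each of beaker, vial, fitting, nozzle's own z axis and vertical below 0.12 rad and linear speed of each of beaker, vial, stir_bar, fitting, nozzle below 0.02 m/s and contact force between each of beaker, vial, stir_bar, fitting, nozzle and the fingers below 0.05 N and x of vial in the frame of tray_three between -0.015 and 0.015 m and z of vial in the frame of tray_three between 0.0015 and 0.0065 m and (y of vial in the frame of tray_three between -0.089 and -0.059 m or y of vial in the frame of tray_three between -0.015 and 0.015 m or y of vial in the frame of tray_three between 0.059 and 0.089 m) and x of stir_bar in the frame of tray_three between -0.015 and 0.015 m and z of stir_bar in the frame of tray_three between 0.0015 and 0.016 m and (y of stir_bar in the frame of tray_three between -0.089 and -0.059 m or y of stir_bar in the frame of tray_three between -0.015 and 0.015 m or y of stir_bar in the frame of tray_three between 0.059 and 0.089 m) and angle between stir_bar's own y axis and vertical above 1.4 rad and x of fitting in the frame of tray_two between -0.015 and 0.015 m and z of fitting in the frame of tray_two between 0.0015 and 0.0065 m and (y of fitting in the frame of tray_two between -0.052 and -0.022 m or y of fitting in the frame of tray_two between 0.022 and 0.052 m) and x of nozzle in the frame of tray_two between -0.015 and 0.015 m and z of nozzle in the frame of tray_two between 0.0015 and 0.0065 m and (y of nozzle in the frame of tray_two between -0.052 and -0.022 m or y of nozzle in the frame of tray_two between 0.022 and 0.052 m) and horizontal distance between beaker and vial above 0.0435 m and horizontal distance between each of beaker, vial and stir_bar above 0.0435 m and horizontal distance between fitting and nozzle above 0.0435 m); the robot touches nothing.
It fails at once if the small beaker is tipped over (leans more than 35 degrees) (angle between beaker's own z axis and vertical above 0.61 rad).
It fails at once if the small beaker is dropped (falls freely at over 0.7 m/s, about 25 mm) (contact force between beaker and the fingers below 0.05 N and linear speed of beaker above 0.7 m/s).
It fails at once if the vial is tipped over (leans more than 35 degrees) (angle between vial's own z axis and vertical above 0.61 rad).
It fails at once if the vial is dropped (falls freely at over 0.7 m/s, about 25 mm) (contact force between vial and the fingers below 0.05 N and linear speed of vial above 0.7 m/s).
It also fails if it takes over 115 s, if anything falls off the work surface, if the arm or the gripper's body presses on something with over 40 N, if the wrist force passes 120 N, or if a joint passes its speed limit or range.

## Robot

A 6-joint arm with a two-finger parallel gripper is mounted at the origin on a cart in front of the work surface, level with it; the furniture and walls round the work are solid. World frame = base frame: x ahead of the robot, y to its left, z up, the work surface at z = 0. Lengths are in m, angles in rad, forces in N, time in s.
With the tool pointing down it reaches from about 0.275 to 0.725 m from the base axis. Payload 15.9 kg.
Tool frame: the origin (TCP) lies on the centre line of the jaws, within the pads' length; the fingertips stand env.tips_ahead ahead of it and the grasp point (between the pads) lies 6 mm ahead of it (env.tips_ahead is the distance from the TCP to the fingertips, in m); x points along the fingers, z is the direction in which the jaws open and shut, and the axes are right-handed (so a half turn about x gives the same grasp; the last joint's range is limited). The gripper opens to 85 mm and grips with 20 to 120 N. Pads are 22 mm wide; open, the fingers measure 114 mm over their backs; the gripper's body (76 mm by 85 mm) begins 54 mm behind the grasp point. The pads swing forward as they close: fully open they stand 13 mm farther back than shut.
Start: joints at [-1.201, 0.213, -0.034, 1.323, 0, 1.571], TCP at [0.181, -0.466, 0.256] pointing down, gripper open.
Joint ranges: [-2.98, 2.98], [-0.74, 1.72], [-1.14, 1.35], [-2.1, 2.04], [-1.57, 1.44], [-3.14, 3.14]. Speed limits (rad/s): [1.89, 1.89, 2.39, 2.57, 3.14, 3.14].

## Interface

Orientations are given as a unit quaternion [w, x, y, z].
In Python, from cell import status, eyes, job, env gives the robot as it stands.
- The arm moves only by the tool jog_arm, never from a script. Its argument "steps" is a list of rows, each an object with "xyz": the shift along the world's x, y, z in m, a list of three; "spin": the turn about the world's z in degrees; "claw": the opening, from 0 (shut) to 1 (fully open). A call has 1 to 12 rows; each row shifts and turns the commanded pose from where the row before left it; what a row does not reach is not made up. A row lasts 1/8 s, in which the tool goes at most 62.5 mm and 10.7 degrees, less where a joint would pass 70% of its speed; a pose out of reach is approached as far as the arm can. A call with a gripper value outside its range is refused whole. The fingers move at their own pace and stop on an object; "force" is the grip in N (left out, the last holds). Time passes only in rows, so rows that do not move let the fingers close. It gives the time, the measured TCP pose, the force and the opening at its end, in the units of the state.
- status.read_state(): the state, without advancing time (a new reading comes with each control period).
- eyes.grab_frame(name): name is "scene" or "top" or "wrist"; returns a dict with "frame" (420x560x3 uint8, blue, green, red), "K" (3x3 intrinsics, pixels), "dist_coeffs" ([k1, k2, p1, p2, k3] as OpenCV has them; the pictures are not rectified), "view" (4x4, takes a point from world to camera coordinates); the wrist camera has in their place "tool_from_camera" (4x4, takes a point from camera to tool coordinates, whose origin is the TCP and whose axes are the tool frame's). Camera axes: x right, y down, z forward; pixel columns grow to the right and rows downward; lengths in m; the calibration is good to about 2 mm. A picture is of the moment at which its call begins: read the wrist's pose just before it. There is no depth.
- job.hand_in(): hands the job in, once; it reports no verdict.
The state is a dict: "time": time; "joints": joint angles; "joint_velocities": joint speeds; "tau": joint torques, N m; "tool_pos": TCP position; "orientation": TCP orientation; "contact_force": force on the tool from outside, world axes, zero at the start; "ft_torque": the same for the moment, N m; "gripper_width": finger opening in m.
Only numpy, scipy, OpenCV 4.12 (cv2) and the standard library are available. Lean on these libraries where they do the work, as an engineer would, in place of code of your own. Each camera call takes 0.05 s, during which the arm holds its last target. There are 200 camera calls.

## Working session

There is one attempt and no reset: what is moved stays moved. The work goes in short steps, Python scripts to look and compute and a tool call to move; the robot and the scene stay as the last step left them, time stands still between calls to the robot, and variables do not carry over. Pictures are saved under pics/ and viewed, about 12 in all and at most 16, crops included, and the job is handed in when it is done.

Besides the shell and the picture viewer there is one more tool, called after "Request:" as name(argument=value, ...) on one line, values as JSON. jog_arm: Moves the arm, as the interface text tells. Its arguments: {"type":"object","properties":{"steps":{"type":"array","items":{"type":"object","properties":{"xyz":{"type":"array","items":{"type":"number"}},"spin":{"type":"number"},"claw":{"type":"number"}}}},"force":{"type":"number"}},"required":["steps"]}

```bash
ls; mkdir -p pics; python3 - <<'E'
from cell import status, eyes, job, env
import cv2,pickle
s=status.read_state();print({k:s[k] for k in('time','tool_pos','orientation','gripper_width')},env.tips_ahead)
for n in('top','scene'):
    f=eyes.grab_frame(n);pickle.dump(f,open(n+'.pkl','wb'));cv2.imwrite(f'pics/{n}0.png',f['frame'])
    print(f['K'],f['dist_coeffs'],f['view'])
E
```

```text
pics
{'time': 0.0, 'tool_pos': array([ 0.18059103, -0.46590324,  0.2558296 ]), 'orientation': array([ 0.58307072,  0.39976657,  0.58374629, -0.39931879]), 'gripper_width': 0.08507209267272699} 0.025
[[397.35899971   0.         270.95004634]
 [  0.         397.35899971 207.50518646]
 [  0.           0.           1.        ]] [0.0253674 0.        0.        0.        0.       ] [[ 0.02408758 -0.999478    0.02152937 -0.03086322]
 [-0.99386376 -0.02626675 -0.1074471   0.49422959]
 [ 0.10795652 -0.01880912 -0.99397767  0.93703421]
 [ 0.          0.          0.          1.        ]]
[[541.7284078    0.         271.26055009]
 [  0.         541.7284078  207.95428394]
 [  0.           0.           1.        ]] [-0.20131736  0.          0.          0.          0.        ] [[-0.49912832 -0.86636416  0.01685408  0.21858966]
 [-0.39751419  0.21164582 -0.89285414  0.2418888 ]
 [ 0.76996973 -0.45234852 -0.45003047  0.7990388 ]
 [ 0.          0.          0.          1.        ]]
```

View pics/top0.png

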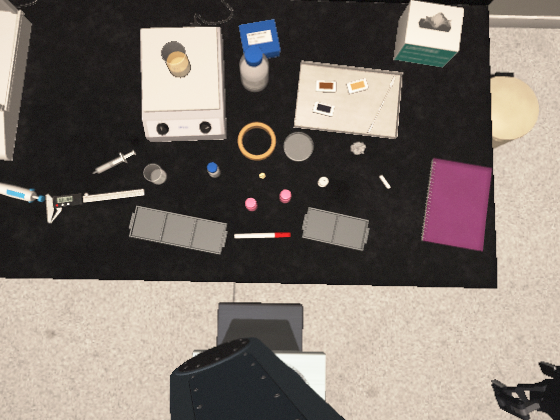

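View pics/scene0.png

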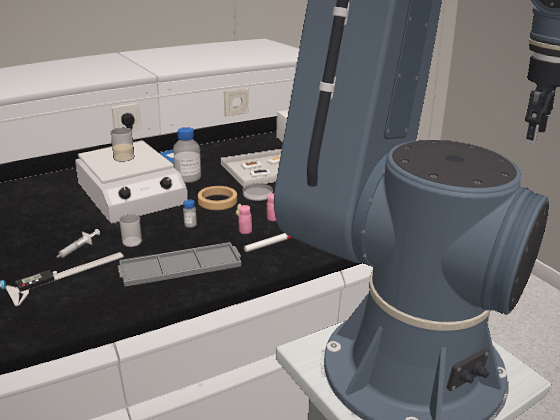

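```bash
cat > h.py <<'E'
import numpy as np,cv2,pickle
def ray(f,uv,z,T=None):
    p=cv2.undistortPoints(np.array([[uv]],float),f['K'],np.array(f['dist_coeffs']))[0,0]
    C=np.linalg.inv(f['view']) if T is None else T
    d=C[:3,:3]@np.r_[p,1];o=C[:3,3]
    return o+d*(z-o[2])/d[2]
E
python3 - <<'E'
from h import *
f=pickle.load(open('top.pkl','rb'));im=f['frame']
c=im[135:260,235:405];cv2.imwrite('pics/crop1.png',cv2.resize(c,None,fx=4.5,fy=4.5,interpolation=cv2.INTER_CUBIC))
for n,uv,z in[('beaker',(155,174),.028),('vialcap',(213,169),.056),('fit',(262.5,176),.02),('nozz?',(323,182),.026),('clump',(358,148),.02),('bar',(385,182),.009),('pink1',(251,204),.056),('pink2',(286,196),.056)]:
    print(n,ray(f,uv,z).round(4))
# trays: grey mask
h=cv2.cvtColor(im,cv2.COLOR_BGR2HSV)
m=((h[...,2]>70)&(h[...,1]<60)).astype(np.uint8)*255
m=cv2.morphologyEx(m,cv2.MORPH_CLOSE,np.ones((3,3)))
for c in cv2.findContours(m,0,2)[0]:
    a=cv2.contourArea(c);r=cv2.minAreaRect(c)
    if a>1500 and 195<r[0][1]<255 and r[0][0]<400:
        P=[ray(f,tuple(q),.012)[:2].round(4) for q in cv2.boxPoints(r)]
        P=np.array(P);print(a,r,ray(f,r[0],.012).round(4));print(P,np.linalg.norm(P[1]-P[0]),np.linalg.norm(P[2]-P[1]),np.degrees(np.arctan2(*(P[1]-P[0])[::-1])),np.degrees(np.arctan2(*(P[2]-P[1])[::-1])))
E
```

```text
beaker [0.569  0.2647 0.028 ]
vialcap [0.5798 0.1216 0.056 ]
fit [0.5731 0.0042 0.02  ]
nozz? [ 0.5612 -0.1444  0.026 ]
clump [ 0.6504 -0.2318  0.02  ]
bar [ 0.5684 -0.3021  0.009 ]
pink1 [0.4987 0.0293 0.056 ]
pink2 [ 0.52   -0.0527  0.056 ]
1959.5 ((335.1941223144531, 228.37646484375), (66.70612335205078, 31.671850204467773), 12.528807640075684) [ 0.4491 -0.1777  0.012 ]
[[ 0.4267 -0.0895]
 [ 0.5033 -0.1053]
 [ 0.4717 -0.2665]
 [ 0.3955 -0.2493]] 0.07821253096531267 0.16426807358704856 -11.654737415854674 -101.09103848831973
2950.5 ((177.7840118408203, 229.6107635498047), (97.9161376953125, 32.36604309082031), 11.0035400390625) [0.4364 0.2067 0.012 ]
[[0.4176 0.3285]
 [0.4952 0.3186]
 [0.4555 0.0832]
 [0.378  0.0954]] 0.07822895883239142 0.23872421326710871 -7.270367626152268 -99.5728021913648
78557.0 ((279.5, 209.5), (419.0, 559.0), 90.0) [ 0.4921 -0.0398  0.012 ]
[[ 1.005e+00  6.777e-01]
 [ 1.059e+00 -7.547e-01]
 [ 2.050e-02 -6.990e-01]
 [-2.000e-04  5.818e-01]] 1.4334175107064933 1.039992663435661 -87.84103070921559 176.92987967178306
```

View pics/crop1.png

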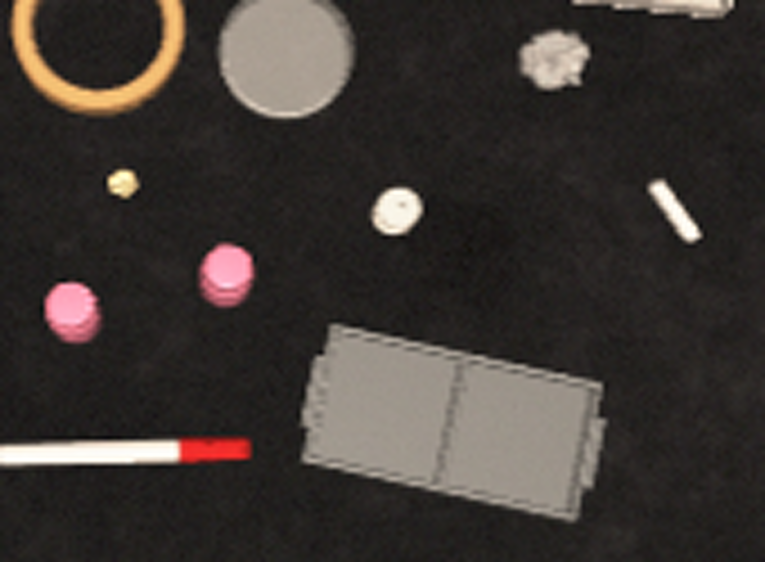

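```bash
cat >> h.py <<'E'
from scipy.spatial.transform import Rotation as Ro
def tool(s):
    T=np.eye(4);q=np.array(s['orientation']);T[:3,:3]=Ro.from_quat(q[[1,2,3,0]]).as_matrix();T[:3,3]=s['tool_pos'];return T
def jaw(s):
    z=tool(s)[:3,2];return np.degrees(np.arctan2(z[1],z[0]))
def look(name):
    from cell import status,eyes
    s=status.read_state();f=eyes.grab_frame('wrist');T=tool(s)@f['tool_from_camera']
    pickle.dump((f,T),open(name+'.pkl','wb'));cv2.imwrite(f'pics/{name}.png',f['frame'])
    print('t',s['time'],'tcp',np.round(s['tool_pos'],4),'jaw',round(jaw(s),1));return f,T,s
E
python3 - <<'E'
from h import *
f=pickle.load(open('top.pkl','rb'));im=f['frame']
g=look('w0');print(g[0]['K'],g[0]['dist_coeffs'],g[0]['tool_from_camera'],tool(g[2]),g[1])
h=cv2.cvtColor(im,cv2.COLOR_BGR2HSV)
m=((h[...,2]>70)&(h[...,1]<60)).astype(np.uint8)*255
m=cv2.morphologyEx(m,cv2.MORPH_CLOSE,np.ones((3,3)))
for c in cv2.findContours(m,0,1)[0]:
    a=cv2.contourArea(c);r=cv2.minAreaRect(c)
    if 1500<a<5000 and 195<r[0][1]<255 and r[0][0]<400:
        P=np.array([ray(f,q[0].tolist(),.012)[:2] for q in c])
        r=cv2.minAreaRect((P*1000).astype(np.float32));print(r)
b=np.zeros_like(m);b[165:200,370:400]=m[165:200,370:400]
c=max(cv2.findContours(b,0,1)[0],key=cv2.contourArea)
P=np.array([ray(f,q[0].tolist(),.006)[:2] for q in c]);print('bar',cv2.minAreaRect((P*1000).astype(np.float32)))
E
```

```text
t 0.1 tcp [ 0.1806 -0.4659  0.2559] jaw -68.8
[[313.16082261   0.         279.78947863]
 [  0.         313.16082261 212.45311888]
 [  0.           0.           1.        ]] [-0.01531845  0.          0.          0.          0.        ] [[-2.74094277e-04 -2.63590367e-01  9.64634668e-01 -1.18188703e-01]
 [-1.87484090e-04 -9.64634674e-01 -2.63590422e-01  6.59804459e-02]
 [ 9.99999945e-01 -2.53102279e-04  2.14981844e-04 -3.36398190e-04]
 [ 0.00000000e+00  0.00000000e+00  0.00000000e+00  1.00000000e+00]] [[-3.75507431e-04  9.32411694e-01  3.61397691e-01  1.80601819e-01]
 [ 9.11444171e-04  3.61397886e-01 -9.32411249e-01 -4.65942318e-01]
 [-9.99999514e-01 -2.07335338e-05 -9.85548796e-04  2.55886102e-01]
 [ 0.00000000e+00  0.00000000e+00  0.00000000e+00  1.00000000e+00]] [[ 3.61222962e-01 -8.99429141e-01 -2.46059326e-01  2.42045566e-01]
 [-9.32479204e-01 -3.48621184e-01 -9.45822622e-02 -4.41891185e-01]
 [-7.11450710e-04  2.63610489e-01 -9.64628946e-01  3.74073711e-01]
 [ 0.00000000e+00  0.00000000e+00  0.00000000e+00  1.00000000e+00]]
((449.27935791015625, -177.68899536132812), (163.33676147460938, 78.15560913085938), 78.94622039794922)
((436.5806579589844, 206.3387451171875), (237.03013610839844, 78.21124267578125), 80.39459991455078)
bar ((570.7174682617188, -301.26739501953125), (40.811614990234375, 11.609399795532227), 35.501983642578125)
```

Request:
jog_arm(steps=[{"xyz": [0.039,0.0166,0],"spin": 1.43},{"xyz": [0.039,0.0166,0],"spin": 1.43},{"xyz": [0.039,0.0166,0],"spin": 1.43},{"xyz": [0.039,0.0166,0],"spin": 1.43},{"xyz": [0.039,0.0166,0],"spin": 1.43},{"xyz": [0.039,0.0166,0],"spin": 1.43},{"xyz": [0.039,0.0166,-0.015],"spin": 1.43},{"xyz": [0.039,0.0166,-0.015],"spin": 1.43},{"xyz": [0.039,0.0166,-0.015],"spin": 1.43},{"xyz": [0.039,0.0166,-0.015],"spin": 1.43},{"xyz": [0,0,0]}])

```text
invalid input at $.steps[0]: expected keys xyz, spin, claw
```

```bash
python3 - <<'E'
from h import *
look('w1')
E
```

```text
t 0.15 tcp [ 0.1806 -0.466   0.2559] jaw -68.8
```

View pics/w1.png

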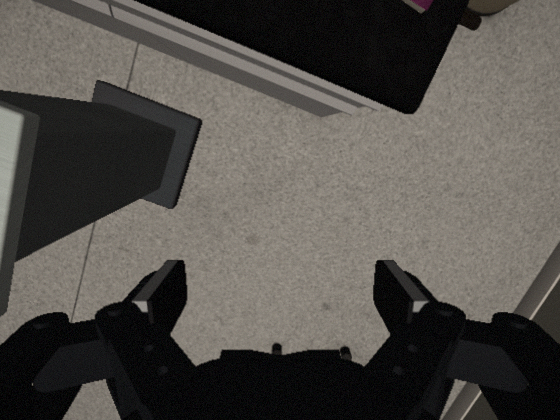

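The jog was refused because every row needs all three keys. The wrist view still shows the start pose, with the jaws along the bottom of the frame.

Request:
jog_arm(steps=[{"xyz": [0.039,0.0166,0],"spin": 1.43,"claw": 1},{"xyz": [0.039,0.0166,0],"spin": 1.43,"claw": 1},{"xyz": [0.039,0.0166,0],"spin": 1.43,"claw": 1},{"xyz": [0.039,0.0166,0],"spin": 1.43,"claw": 1},{"xyz": [0.039,0.0166,0],"spin": 1.43,"claw": 1},{"xyz": [0.039,0.0166,0],"spin": 1.43,"claw": 1},{"xyz": [0.039,0.0166,-0.015],"spin": 1.43,"claw": 1},{"xyz": [0.039,0.0166,-0.015],"spin": 1.43,"claw": 1},{"xyz": [0.039,0.0166,-0.015],"spin": 1.43,"claw": 1},{"xyz": [0.039,0.0166,-0.015],"spin": 1.43,"claw": 1},{"xyz": [0,0,0],"spin": 0,"claw": 1}])

```text
time: 1.58
tool_pos: [0.5721, -0.2983, 0.1941]
orientation: [0.628, 0.323, 0.63, -0.323]
contact_force: [-0.7, -0.2, -0.3]
gripper_width: 0.0853
```

```bash
python3 - <<'E'
from h import *
look('w2')
E
```

```text
t 1.575 tcp [ 0.5721 -0.2983  0.1941] jaw -54.3
```

View pics/w2.png

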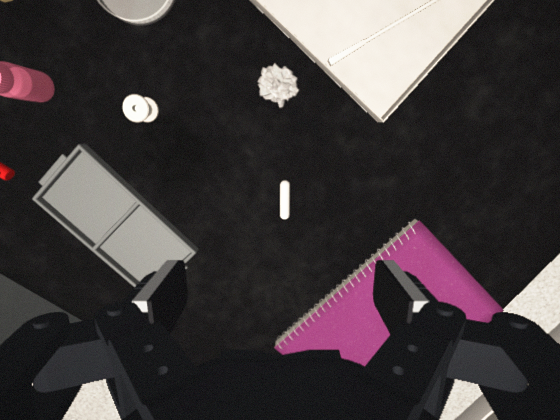

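The wrist view shows the bar at (285,200), the round waisted nozzle with its hole at (137,108), crumpled foil at (278,85), tray_two at (115,220) and a pink vial at (20,80). The nozzle is the round turned part. The foil is not part of the job.

```bash
cat >> h.py <<'E'
def blob(f,T,roi,zz,lo=110,smax=70,show=True):
    x0,y0,x1,y1=roi;h=cv2.cvtColor(f['frame'],cv2.COLOR_BGR2HSV)
    m=np.zeros(h.shape[:2],np.uint8);m[y0:y1,x0:x1]=((h[...,2]>lo)&(h[...,1]<smax))[y0:y1,x0:x1]
    m=cv2.morphologyEx(m,cv2.MORPH_CLOSE,np.ones((3,3)))
    c=max(cv2.findContours(m,0,1)[0],key=cv2.contourArea)
    P=np.array([ray(f,q[0].tolist(),zz,T)[:2] for q in c])
    r=cv2.minAreaRect((P*1000).astype(np.float32))
    print('px',np.round(cv2.minAreaRect(c)[0],1),'mm',np.round(r[0],1),np.round(r[1],1),'ang',round(r[2],1));return r
E
python3 - <<'E'
from h import *
f,T=pickle.load(open('w2.pkl','rb'))
blob(f,T,(265,170,305,230),.0045)
blob(f,T,(120,92,150,126),.026,150)
print(ray(f,(135,108.5),.026,T), ray(f,(146,109),.004,T))
blob(f,T,(25,135,203,290),.012,70)
for p in[(79,145),(33,199),(198,252)]: print(p,ray(f,p,.012,T).round(4))
E
```

```text
px [284.5 199.5] mm [ 570.3 -304.4] [40.3  9.2] ang 35.7
px [135.5 107.5] mm [ 565.1 -147.2] [23.  23.6] ang 29.6
[ 0.56431955 -0.14717632  0.026     ] [ 0.56523091 -0.14724335  0.004     ]
px [110.9 222.4] mm [ 450.4 -177.2] [157.3  79.1] ang 78.9
(79, 145) [ 0.5014 -0.1141  0.012 ]
(33, 199) [ 0.4266 -0.0997  0.012 ]
(198, 252) [ 0.4748 -0.2631  0.012 ]
```

Request:
jog_arm(steps=[{"xyz": [-0.0016,-0.0047,-0.03],"spin": 0,"claw": 0.4},{"xyz": [0,0,-0.04],"spin": 0,"claw": 0.4},{"xyz": [0,0,-0.04],"spin": 0,"claw": 0.4},{"xyz": [0,0,-0.03],"spin": 0,"claw": 0.4},{"xyz": [0,0,-0.018],"spin": 0,"claw": 0.4},{"xyz": [0,0,-0.008],"spin": 0,"claw": 0.4},{"xyz": [0,0,0],"spin": 0,"claw": 0.4},{"xyz": [0,0,0],"spin": 0,"claw": 0},{"xyz": [0,0,0],"spin": 0,"claw": 0},{"xyz": [0,0,0],"spin": 0,"claw": 0},{"xyz": [0,0,0],"spin": 0,"claw": 0},{"xyz": [0,0,0],"spin": 0,"claw": 0}], force=40)

```text
time: 3.12
tool_pos: [0.5696, -0.3052, 0.0313]
orientation: [0.629, 0.324, 0.628, -0.324]
contact_force: [-1.7, -1.1, 6.2]
gripper_width: 0.0052
```

```bash
python3 - <<'E'
from h import *
f,T,s=look('w3');print(s['contact_force'],s['gripper_width'])
cv2.imwrite('pics/w3c.png',cv2.resize(f['frame'][200:400,180:380],None,fx=3,fy=3))
E
```

```text
t 3.125 tcp [ 0.5696 -0.3052  0.0313] jaw -54.5
[-1.71123251 -1.13363894  6.17513207] 0.005242939106379483
```

View pics/w3c.png

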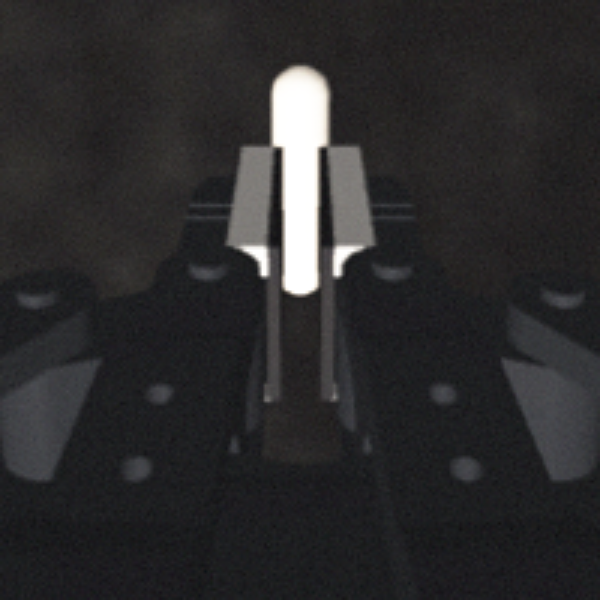

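Request:
jog_arm(steps=[{"xyz": [0,0,0.01],"spin": 0,"claw": 0},{"xyz": [0,0,0.02],"spin": 0,"claw": 0},{"xyz": [0,0,0.03],"spin": 0,"claw": 0},{"xyz": [0,0,0],"spin": 0,"claw": 0}])

```text
time: 3.68
tool_pos: [0.5705, -0.3056, 0.0933]
orientation: [0.63, 0.324, 0.627, -0.324]
contact_force: [-0.5, 0.3, -0.2]
gripper_width: 0.0052
```

```bash
python3 - <<'E'
from h import *
f,T,s=look('w4');print(s['contact_force'],s['gripper_width'])
cv2.imwrite('pics/w4c.png',cv2.resize(f['frame'][200:400,180:380],None,fx=3,fy=3))
E
```

```text
t 3.675 tcp [ 0.5705 -0.3056  0.0933] jaw -54.5
[-0.50328407  0.25634678 -0.2364354 ] 0.0052219254839127385
```

View pics/w4c.png

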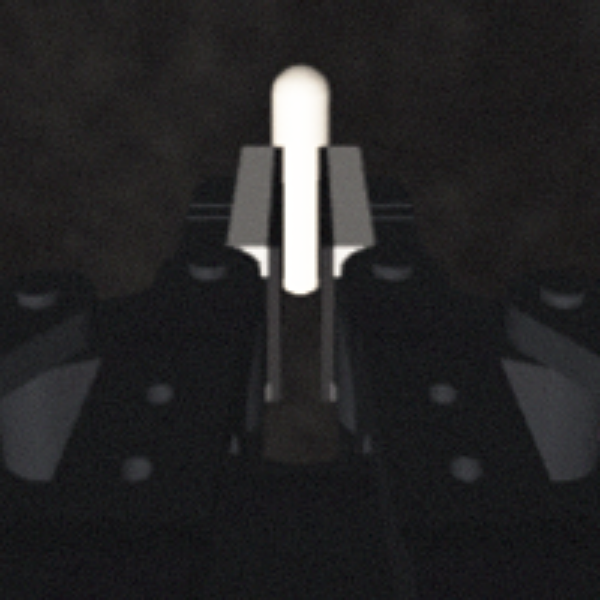

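The bar came up with the jaws: it sits in the same place in the image after a 62 mm lift. I'll carry it to the middle of tray_three.

Request:
jog_arm(steps=[{"xyz": [-0.005,0.018,0.03],"spin": 3.75,"claw": 0},{"xyz": [-0.012,0.045,0.03],"spin": 3.75,"claw": 0},{"xyz": [-0.012,0.046,0.01],"spin": 3.75,"claw": 0},{"xyz": [-0.012,0.046,0],"spin": 3.75,"claw": 0},{"xyz": [-0.012,0.046,0],"spin": 3.75,"claw": 0},{"xyz": [-0.012,0.046,0],"spin": 3.75,"claw": 0},{"xyz": [-0.012,0.046,0],"spin": 3.75,"claw": 0},{"xyz": [-0.012,0.046,0],"spin": 3.75,"claw": 0},{"xyz": [-0.012,0.046,0],"spin": 3.75,"claw": 0},{"xyz": [-0.012,0.046,0],"spin": 3.75,"claw": 0},{"xyz": [-0.012,0.046,0],"spin": 3.75,"claw": 0},{"xyz": [-0.009,0.035,0],"spin": 3.75,"claw": 0}])

```text
time: 5.22
tool_pos: [0.434, 0.2087, 0.1598]
orientation: [0.704, 0.057, 0.705, -0.058]
contact_force: [1.4, -1.0, -0.2]
gripper_width: 0.0051
```

Request:
jog_arm(steps=[{"xyz": [0,0,0],"spin": 0,"claw": 0},{"xyz": [0,0,0],"spin": 0,"claw": 0}])

```text
time: 5.48
tool_pos: [0.4348, 0.2067, 0.1599]
orientation: [0.704, 0.058, 0.705, -0.059]
contact_force: [-0.4, 0.1, -0.7]
gripper_width: 0.0051
```

```bash
python3 - <<'E'
from h import *
look('w5')
E
```

```text
t 5.475 tcp [0.4348 0.2067 0.1599] jaw -9.5
```

View pics/w5.png

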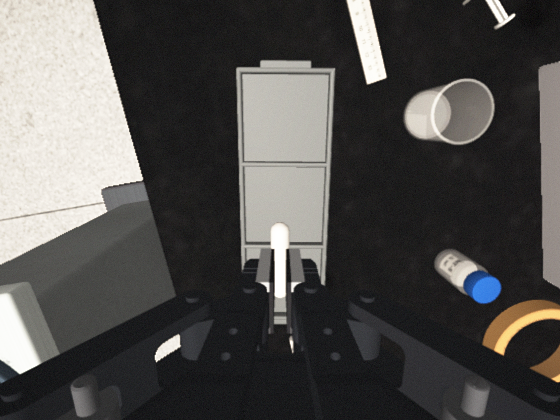

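```bash
python3 - <<'E'
from h import *
f,T=pickle.load(open('w5.pkl','rb'))
r=lambda u,v,z:print((u,v),ray(f,(u,v),z,T).round(4))
for p in[(237,69),(335,68),(239,163.5),(330,163),(241,244),(328,244)]: r(*p,.012)
blob(f,T,(225,62,345,222),.012,90)
print('beaker base, top'); r(427.5,115,0.0);r(466,112,.056)
print('vial cap, base');r(482,287,.056);r(447,258,0)
E
```

```text
(237, 69) [0.4192 0.3214 0.012 ]
(335, 68) [0.4952 0.3094 0.012 ]
(239, 163.5) [0.4061 0.2487 0.012 ]
(330, 163) [0.482  0.2364 0.012 ]
(241, 244) [0.3934 0.1773 0.012 ]
(328, 244) [0.4712 0.1642 0.012 ]
px [285.  141.5] mm [446.2 256.2] [129.8  78. ] ang 80.3
beaker base, top
(427.5, 115) [0.5707 0.2615 0.    ]
(466, 112) [0.5716 0.2614 0.056 ]
vial cap, base
(482, 287) [0.5828 0.1257 0.056 ]
(447, 258) [0.5836 0.126  0.    ]
```

Both views agree within 2 mm on tray_three's centre, at about (0.4375, 0.2065). The beaker is at about (0.571, 0.262) and the vial with the blue cap at about (0.583, 0.126). I'll lower the bar now.

Request:
jog_arm(steps=[{"xyz": [0.003,0,-0.03],"spin": 0,"claw": 0},{"xyz": [0,0,-0.04],"spin": 0,"claw": 0},{"xyz": [0,0,-0.03],"spin": 0,"claw": 0},{"xyz": [0,0,-0.016],"spin": 0,"claw": 0},{"xyz": [0,0,-0.008],"spin": 0,"claw": 0},{"xyz": [0,0,0],"spin": 0,"claw": 0},{"xyz": [0,0,0],"spin": 0,"claw": 0}])

```text
time: 6.4
tool_pos: [0.4386, 0.207, 0.0368]
orientation: [0.705, 0.059, 0.704, -0.059]
contact_force: [0.7, 0.2, -0.2]
gripper_width: 0.0052
```

Request:
jog_arm(steps=[{"xyz": [0,0,0],"spin": 0,"claw": 0.25},{"xyz": [0,0,0],"spin": 0,"claw": 0.25},{"xyz": [0,0,0],"spin": 0,"claw": 0.25},{"xyz": [0,0,0.03],"spin": 0,"claw": 0.25},{"xyz": [0,0,0.05],"spin": 0,"claw": 0.5},{"xyz": [0.01,0.005,0.06],"spin": 0,"claw": 0.8},{"xyz": [0.045,0.018,0.0],"spin": 0,"claw": 0.8},{"xyz": [0.045,0.018,0],"spin": 0,"claw": 0.8},{"xyz": [0.033,0.014,0],"spin": 0,"claw": 0.8},{"xyz": [0,0,0],"spin": 0,"claw": 0.8},{"xyz": [0,0,0],"spin": 0,"claw": 0.8}])

```text
time: 7.78
tool_pos: [0.5706, 0.2619, 0.176]
orientation: [0.704, 0.058, 0.705, -0.059]
contact_force: [-1.4, 0.0, 0.5]
gripper_width: 0.0684
```

```bash
python3 - <<'E'
from h import *
look('w6')
E
```

```text
t 7.775 tcp [0.5706 0.2619 0.176 ] jaw -9.5
```

View pics/w6.png

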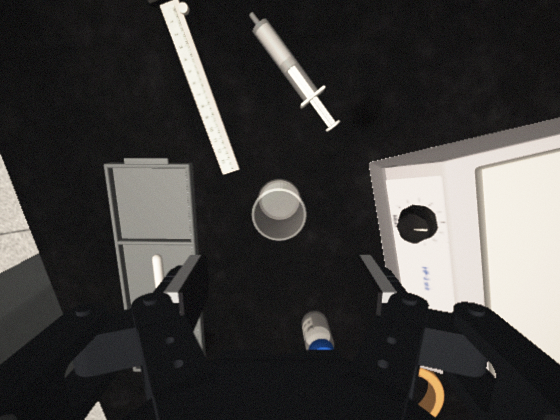

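```bash
python3 - <<'E'
from h import *
f,T=pickle.load(open('w6.pkl','rb'))
r=lambda u,v,z:print((u,v),ray(f,(u,v),z,T).round(4))
r(278,215,.056);r(279,203,.003);r(385,200,.05);r(372,165,.05);r(372,165,.0);r(395,280,.06)
blob(f,T,(140,245,170,298),.0085,170)
E
```

```text
(278, 215) [0.5683 0.2616 0.056 ]
(279, 203) [0.5684 0.2585 0.003 ]
(385, 200) [0.6546 0.2581 0.05  ]
(372, 165) [0.6468 0.2877 0.05  ]
(372, 165) [0.6602 0.2795 0.    ]
(395, 280) [0.6545 0.1918 0.06  ]
px [157.  270.8] mm [436.6 210.8] [35.  9.] ang 80.5
```

The bar lies in the middle compartment at (157,271). The beaker rim is at (278,215), which puts it at about (0.569, 0.261), and the jaws clear the hotplate. I'll grip the beaker.

Request:
jog_arm(steps=[{"xyz": [-0.001,-0.001,-0.03],"spin": 0,"claw": 0.8},{"xyz": [0,0,-0.04],"spin": 0,"claw": 0.8},{"xyz": [0,0,-0.03],"spin": 0,"claw": 0.8},{"xyz": [0,0,-0.02],"spin": 0,"claw": 0.8},{"xyz": [0,0,-0.014],"spin": 0,"claw": 0.8},{"xyz": [0,0,0],"spin": 0,"claw": 0.8},{"xyz": [0,0,0],"spin": 0,"claw": 0.6},{"xyz": [0,0,0],"spin": 0,"claw": 0.5},{"xyz": [0,0,0],"spin": 0,"claw": 0.4},{"xyz": [0,0,0],"spin": 0,"claw": 0.35},{"xyz": [0,0,0],"spin": 0,"claw": 0.35},{"xyz": [0,0,0],"spin": 0,"claw": 0.35}], force=30)

```text
time: 9.32
tool_pos: [0.5704, 0.2614, 0.0433]
orientation: [0.705, 0.059, 0.704, -0.058]
contact_force: [-1.8, -0.5, 7.1]
gripper_width: 0.0415
```

Request:
jog_arm(steps=[{"xyz": [0,0,0.01],"spin": 0,"claw": 0.35},{"xyz": [0,0,0.02],"spin": 0,"claw": 0.35},{"xyz": [0,0,0.025],"spin": 0,"claw": 0.35},{"xyz": [-0.02,0.003,0],"spin": 0,"claw": 0.35},{"xyz": [-0.03,0.0045,0],"spin": 0,"claw": 0.35},{"xyz": [-0.03,0.0045,0],"spin": 0,"claw": 0.35},{"xyz": [-0.025,0.0035,0],"spin": 0,"claw": 0.35},{"xyz": [-0.015,0.002,0],"spin": 0,"claw": 0.35},{"xyz": [0,0,0],"spin": 0,"claw": 0.35},{"xyz": [0,0,0],"spin": 0,"claw": 0.35}])

```text
time: 10.58
tool_pos: [0.4509, 0.2787, 0.0976]
orientation: [0.705, 0.059, 0.704, -0.059]
contact_force: [-0.8, -0.6, -0.2]
gripper_width: 0.042
```

```bash
python3 - <<'E'
from h import *
look('w7')
E
```

```text
t 10.575 tcp [0.4509 0.2787 0.0976] jaw -9.5
```

View pics/w7.png

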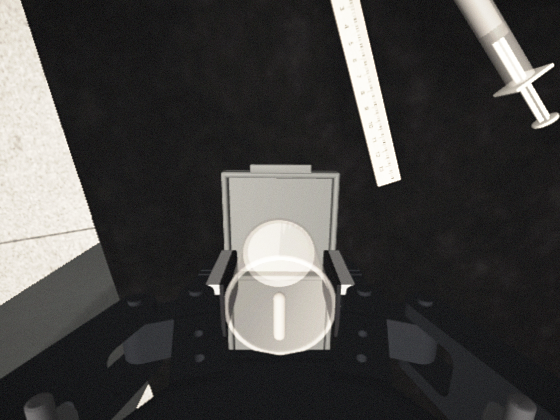

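The beaker hangs upright in the jaws over the end compartment of tray_three. I'll lower it slowly.

Request:
jog_arm(steps=[{"xyz": [-0.001,0,-0.015],"spin": 0,"claw": 0.35},{"xyz": [0,0,-0.015],"spin": 0,"claw": 0.35},{"xyz": [0,0,-0.01],"spin": 0,"claw": 0.35},{"xyz": [0,0,-0.005],"spin": 0,"claw": 0.35},{"xyz": [0,0,-0.003],"spin": 0,"claw": 0.35},{"xyz": [0,0,-0.002],"spin": 0,"claw": 0.35},{"xyz": [0,0,0],"spin": 0,"claw": 0.35},{"xyz": [0,0,0],"spin": 0,"claw": 0.35}])

```text
time: 11.62
tool_pos: [0.4492, 0.2787, 0.0475]
orientation: [0.705, 0.059, 0.705, -0.059]
contact_force: [-0.1, -0.1, -0.7]
gripper_width: 0.0416
```

Request:
jog_arm(steps=[{"xyz": [0,0,-0.0015],"spin": 0,"claw": 0.35},{"xyz": [0,0,0],"spin": 0,"claw": 0.53},{"xyz": [0,0,0],"spin": 0,"claw": 0.6},{"xyz": [0,0,0],"spin": 0,"claw": 0.7},{"xyz": [0,0,0],"spin": 0,"claw": 0.7},{"xyz": [0,0,0.02],"spin": 0,"claw": 0.7},{"xyz": [0,0,0.04],"spin": 0,"claw": 0.7},{"xyz": [0,0,0.05],"spin": 0,"claw": 0.7},{"xyz": [0.02,-0.023,0.01],"spin": 0,"claw": 0.7},{"xyz": [0.038,-0.044,0],"spin": 0,"claw": 0.7},{"xyz": [0.038,-0.044,0],"spin": 0,"claw": 0.7},{"xyz": [0.038,-0.042,0],"spin": 0,"claw": 0.7}])

```text
time: 13.12
tool_pos: [0.5842, 0.1241, 0.1659]
orientation: [0.705, 0.059, 0.705, -0.059]
contact_force: [0.6, -0.5, -0.0]
gripper_width: 0.0598
```

Request:
jog_arm(steps=[{"xyz": [0,0,0],"spin": 0,"claw": 0.7},{"xyz": [0,0,0],"spin": 0,"claw": 0.7}])

```text
time: 13.38
tool_pos: [0.5828, 0.1257, 0.1655]
orientation: [0.704, 0.059, 0.705, -0.059]
contact_force: [-0.4, 0.6, -0.6]
gripper_width: 0.06
```

```bash
python3 - <<'E'
from h import *
look('w8')
E
```

```text
t 13.375 tcp [0.5828 0.1257 0.1655] jaw -9.5
```

View pics/w8.png

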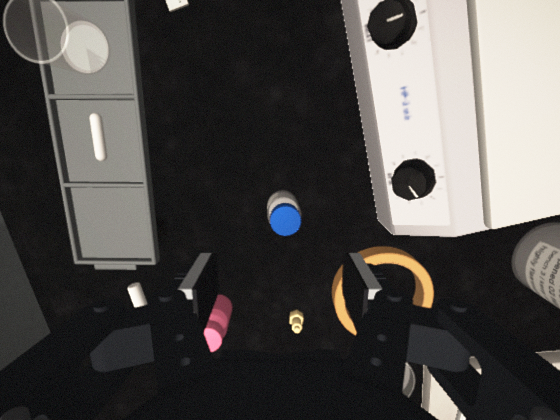

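The view shows the beaker standing in its compartment (base at (86,48)), the bar at (97,137), the blue-cap vial at (285,218), the fitting at (296,320) and the empty compartment at (112,223).

```bash
python3 - <<'E'
from h import *
f,T=pickle.load(open('w8.pkl','rb'))
r=lambda u,v,z:print((u,v),ray(f,(u,v),z,T).round(4))
print('vial');r(285,219,.056);r(284,206,.015)
print('fit');r(297,330,.025);r(296,315,.009);r(296,311,0)
print('comp');[r(u,v,.012) for u,v in((65,184.5),(147,184),(75,263),(158,266))]
print('beaker');r(86,48,.006);r(35,30,.060);print('bar');blob(f,T,(85,105,112,168),.009,180)
E
```

```text
vial
(285, 219) [0.5858 0.1243 0.056 ]
(284, 206) [0.5855 0.1242 0.015 ]
fit
(297, 330) [0.5782 0.004  0.025 ]
(296, 315) [0.5789 0.0098 0.009 ]
(296, 311) [0.5792 0.0085 0.    ]
comp
(65, 184.5) [0.3974 0.175  0.012 ]
(147, 184) [0.4697 0.1632 0.012 ]
(75, 263) [0.3808 0.1013 0.012 ]
(158, 266) [0.4583 0.0855 0.012 ]
beaker
(86, 48) [0.4482 0.2791 0.006 ]
(35, 30) [0.4469 0.2782 0.06  ]
bar
px [ 96.3 136.5] mm [436.4 209.8] [39.3  8.3] ang 80.5
```

Request:
jog_arm(steps=[{"xyz": [0.001,-0.0014,-0.03],"spin": 0,"claw": 0.7},{"xyz": [0,0,-0.035],"spin": 0,"claw": 0.7},{"xyz": [0,0,-0.03],"spin": 0,"claw": 0.7},{"xyz": [0,0,-0.02],"spin": 0,"claw": 0.7},{"xyz": [0,0,-0.0105],"spin": 0,"claw": 0.7},{"xyz": [0,0,0],"spin": 0,"claw": 0.5},{"xyz": [0,0,0],"spin": 0,"claw": 0.4},{"xyz": [0,0,0],"spin": 0,"claw": 0.3},{"xyz": [0,0,0],"spin": 0,"claw": 0.2},{"xyz": [0,0,0],"spin": 0,"claw": 0.2},{"xyz": [0,0,0],"spin": 0,"claw": 0.2}])

```text
time: 14.8
tool_pos: [0.5847, 0.1244, 0.0413]
orientation: [0.705, 0.059, 0.704, -0.058]
contact_force: [-0.7, 0.6, 7.2]
gripper_width: 0.0262
```

Request:
jog_arm(steps=[{"xyz": [0,0,0.01],"spin": 0,"claw": 0.2},{"xyz": [0,0,0.02],"spin": 0,"claw": 0.2},{"xyz": [0,0,0.025],"spin": 0,"claw": 0.2},{"xyz": [-0.02,0.001,0],"spin": 0,"claw": 0.2},{"xyz": [-0.035,0.002,0],"spin": 0,"claw": 0.2},{"xyz": [-0.035,0.002,0],"spin": 0,"claw": 0.2},{"xyz": [-0.035,0.002,0],"spin": 0,"claw": 0.2},{"xyz": [-0.024,0.001,0],"spin": 0,"claw": 0.2},{"xyz": [-0.01,0.0005,0],"spin": 0,"claw": 0.2},{"xyz": [0,0,0],"spin": 0,"claw": 0.2},{"xyz": [0,0,0],"spin": 0,"claw": 0.2}])

```text
time: 16.18
tool_pos: [0.4261, 0.1328, 0.0956]
orientation: [0.705, 0.059, 0.704, -0.059]
contact_force: [0.1, -0.7, 0.2]
gripper_width: 0.0265
```

Request:
jog_arm(steps=[{"xyz": [0,0,-0.015],"spin": 0,"claw": 0.2},{"xyz": [0,0,-0.015],"spin": 0,"claw": 0.2},{"xyz": [0,0,-0.01],"spin": 0,"claw": 0.2},{"xyz": [0,0,-0.006],"spin": 0,"claw": 0.2},{"xyz": [0,0,-0.003],"spin": 0,"claw": 0.2},{"xyz": [0,0,-0.0015],"spin": 0,"claw": 0.2},{"xyz": [0,0,0],"spin": 0,"claw": 0.2},{"xyz": [0,0,0],"spin": 0,"claw": 0.2}])

```text
time: 17.18
tool_pos: [0.4253, 0.1328, 0.0453]
orientation: [0.705, 0.059, 0.704, -0.059]
contact_force: [-2.7, -1.0, 4.7]
gripper_width: 0.0261
```

Request:
jog_arm(steps=[{"xyz": [0,0,0],"spin": 0,"claw": 0.36},{"xyz": [0,0,0],"spin": 0,"claw": 0.45},{"xyz": [0,0,0],"spin": 0,"claw": 0.6},{"xyz": [0,0,0],"spin": 0,"claw": 0.6},{"xyz": [0,0,0.02],"spin": 0,"claw": 0.6},{"xyz": [0,0,0.04],"spin": 0,"claw": 0.6},{"xyz": [0,0,0.055],"spin": 0,"claw": 0.6},{"xyz": [0.024,-0.02,0.01],"spin": 0,"claw": 0.5},{"xyz": [0.042,-0.036,0],"spin": 0,"claw": 0.4},{"xyz": [0.042,-0.036,0],"spin": 0,"claw": 0.4},{"xyz": [0.042,-0.035,0],"spin": 0,"claw": 0.4},{"xyz": [0,0,0],"spin": 0,"claw": 0.4}])

```text
time: 18.68
tool_pos: [0.5769, 0.0034, 0.1689]
orientation: [0.704, 0.06, 0.705, -0.06]
contact_force: [-0.2, -0.0, -0.9]
gripper_width: 0.0342
```

Request:
jog_arm(steps=[{"xyz": [0,0,0],"spin": 0,"claw": 0.4}])

```text
time: 18.8
tool_pos: [0.5747, 0.0058, 0.1694]
orientation: [0.704, 0.059, 0.705, -0.059]
contact_force: [0.4, 0.8, 0.5]
gripper_width: 0.0337
```

```bash
python3 - <<'E'
from h import *
look('w9')
E
```

```text
t 18.8 tcp [0.5747 0.0058 0.1694] jaw -9.5
```

View pics/w9.png

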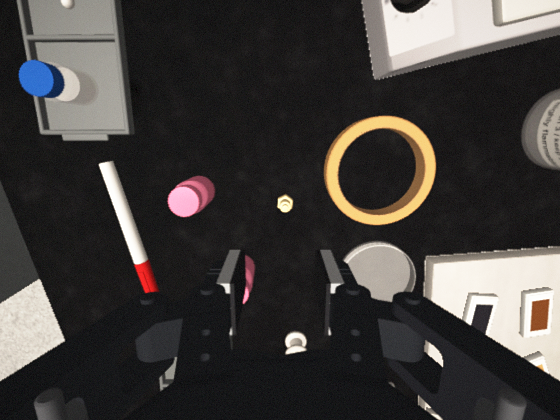

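The vial stands in tray_three with its cap at (41,78). The fitting is at (285,205), with the tape roll about 37 mm to its right (edge at u≈326), so I'll go in with a narrow opening.

```bash
python3 - <<'E'
from h import *
f,T=pickle.load(open('w9.pkl','rb'))
h=cv2.cvtColor(f['frame'],cv2.COLOR_BGR2HSV)
m=np.zeros(h.shape[:2],np.uint8);m[185:222,268:302]=(h[...,2]>90)[185:222,268:302]
c=max(cv2.findContours(m,0,1)[0],key=cv2.contourArea);print(cv2.boundingRect(c))
r=lambda u,v,z:print((u,v),ray(f,(u,v),z,T).round(4))
x,y,w,hh=cv2.boundingRect(c);u=x+w/2-.5
r(u,y+hh/2,.010);r(u,y+8,.009);r(u,y+hh-4,.025)
r(326,175,.02);r(326,175,0);print('vial');r(41,78,.060);r(70,85,.004)
cv2.imwrite('pics/w9c.png',cv2.resize(f['frame'][180:230,260:310],None,fx=10,fy=10,interpolation=2))
E
```

```text
(277, 194, 16, 19)
(284.5, 203.5) [0.5779 0.0044 0.01  ]
(284.5, 202) [0.5781 0.0056 0.009 ]
(284.5, 209) [0.5775 0.0032 0.025 ]
(326, 175) [0.6174 0.0258 0.02  ]
(326, 175) [0.6198 0.0223 0.    ]
vial
(41, 78) [0.4297 0.131  0.06  ]
(70, 85) [0.4142 0.1359 0.004 ]
```

View pics/w9c.png

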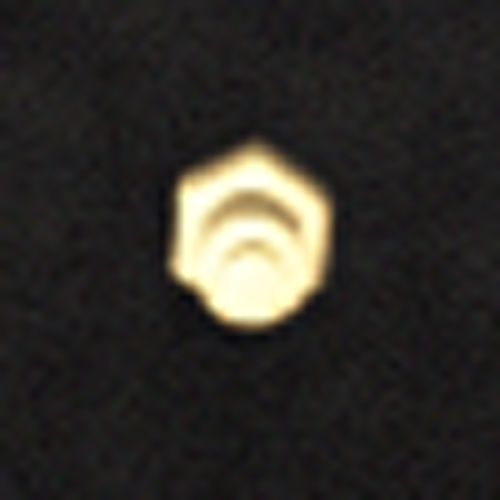

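Request:
jog_arm(steps=[{"xyz": [0.0025,-0.001,-0.03],"spin": 0,"claw": 0.28},{"xyz": [0,0,-0.03],"spin": 0,"claw": 0.28},{"xyz": [0,0,-0.03],"spin": 0,"claw": 0.28},{"xyz": [0,0,-0.025],"spin": 0,"claw": 0.28},{"xyz": [0,0,-0.0135],"spin": 0,"claw": 0.28},{"xyz": [0,0,-0.005],"spin": 0,"claw": 0.28},{"xyz": [0,0,0],"spin": 0,"claw": 0.28},{"xyz": [0,0,0],"spin": 0,"claw": 0.15},{"xyz": [0,0,0],"spin": 0,"claw": 0.05},{"xyz": [0,0,0],"spin": 0,"claw": 0},{"xyz": [0,0,0],"spin": 0,"claw": 0},{"xyz": [0,0,0],"spin": 0,"claw": 0}])

```text
time: 20.35
tool_pos: [0.5781, 0.0047, 0.037]
orientation: [0.705, 0.059, 0.704, -0.059]
contact_force: [-1.0, 0.4, 6.4]
gripper_width: 0.0075
```

Request:
jog_arm(steps=[{"xyz": [0,0,0.015],"spin": 0,"claw": 0},{"xyz": [0,0,0.035],"spin": 0,"claw": 0},{"xyz": [0,0,0.04],"spin": 0,"claw": 0},{"xyz": [0,0,0.02],"spin": 0,"claw": 0},{"xyz": [-0.021,-0.0255,0],"spin": 0,"claw": 0},{"xyz": [-0.03,-0.036,0],"spin": 0,"claw": 0},{"xyz": [-0.03,-0.037,0],"spin": 0,"claw": 0},{"xyz": [-0.025,-0.03,0],"spin": 0,"claw": 0},{"xyz": [-0.0155,-0.019,0],"spin": 0,"claw": 0},{"xyz": [0,0,0],"spin": 0,"claw": 0},{"xyz": [0,0,0],"spin": 0,"claw": 0}])

```text
time: 21.72
tool_pos: [0.4566, -0.1426, 0.1469]
orientation: [0.705, 0.059, 0.704, -0.059]
contact_force: [-0.4, 0.1, 0.2]
gripper_width: 0.0069
```

```bash
python3 - <<'E'
from h import *
f,T,s=look('w10')
r=blob(f,T,(200,130,400,300),.012,80)
E
```

```text
t 21.725 tcp [ 0.4566 -0.1426  0.1469] jaw -9.5
px [282.  224.5] mm [ 453.8 -159.3] [120.5  78.2] ang 79.0
```

View pics/w10.png

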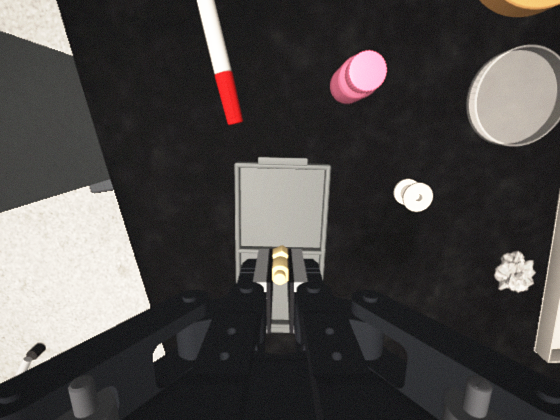

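The fitting is held upright over tray_two. The near compartment spans about (235–330, 164–251), and the nozzle's top is at (418,197).

```bash
python3 - <<'E'
from h import *
f,T=pickle.load(open('w10.pkl','rb'))
P=[ray(f,p,.012,T)[:2] for p in((235,164),(330,165),(237,251),(327,251))];print(np.round(P,4),np.mean(P,0))
print('nozzle',ray(f,(418.5,197),.026,T).round(4),ray(f,(405,191.5),.003,T).round(4))
E
```

```text
[[ 0.4267 -0.0992]
 [ 0.5019 -0.1127]
 [ 0.4132 -0.1731]
 [ 0.4902 -0.186 ]] [ 0.45799678 -0.14274283]
nozzle [ 0.5654 -0.1469  0.026 ] [ 0.5636 -0.1469  0.003 ]
```

Request:
jog_arm(steps=[{"xyz": [0.0005,-0.001,-0.03],"spin": 0,"claw": 0},{"xyz": [0,0,-0.03],"spin": 0,"claw": 0},{"xyz": [0,0,-0.025],"spin": 0,"claw": 0},{"xyz": [0,0,-0.012],"spin": 0,"claw": 0},{"xyz": [0,0,-0.005],"spin": 0,"claw": 0},{"xyz": [0,0,-0.003],"spin": 0,"claw": 0},{"xyz": [0,0,0],"spin": 0,"claw": 0},{"xyz": [0,0,0],"spin": 0,"claw": 0}])

```text
time: 22.78
tool_pos: [0.457, -0.1439, 0.0418]
orientation: [0.705, 0.059, 0.704, -0.059]
contact_force: [-0.1, 0.0, -0.2]
gripper_width: 0.0073
```

Request:
jog_arm(steps=[{"xyz": [0,0,-0.001],"spin": 0,"claw": 0},{"xyz": [0,0,0],"spin": 0,"claw": 0.2},{"xyz": [0,0,0],"spin": 0,"claw": 0.3},{"xyz": [0,0,0],"spin": 0,"claw": 0.3},{"xyz": [0,0,0.02],"spin": 0,"claw": 0.3},{"xyz": [0,0,0.04],"spin": 0,"claw": 0.4},{"xyz": [0.0175,0,0.01],"spin": 0,"claw": 0.55},{"xyz": [0.04,-0.001,0],"spin": 0,"claw": 0.55},{"xyz": [0.035,-0.001,0],"spin": 0,"claw": 0.55},{"xyz": [0.015,-0.001,0],"spin": 0,"claw": 0.55},{"xyz": [0,0,0],"spin": 0,"claw": 0.55},{"xyz": [0,0,0],"spin": 0,"claw": 0.55}])

```text
time: 24.28
tool_pos: [0.5634, -0.1467, 0.1101]
orientation: [0.704, 0.059, 0.705, -0.059]
contact_force: [-0.3, 0.1, 0.6]
gripper_width: 0.0471
```

```bash
python3 - <<'E'
from h import *
f,T,s=look('w11')
h=cv2.cvtColor(f['frame'],cv2.COLOR_BGR2HSV)
m=((h[...,2]>90)).astype(np.uint8);m[:, :230]=0;m[:,330:]=0;m[260:]=0;m[:140]=0
c=max(cv2.findContours(m,0,1)[0],key=cv2.contourArea);x,y,w,hh=b=cv2.boundingRect(c);print('noz',b,ray(f,(x+w/2-.5,y+hh/2-.5),.013,T).round(4))
g=cv2.cvtColor(f['frame'],cv2.COLOR_BGR2HSV);m=((g[...,0]>15)&(g[...,0]<35)&(g[...,1]>60)&(g[...,2]>90)).astype(np.uint8)
for c in cv2.findContours(m,0,1)[0]:
    if cv2.contourArea(c)>40:
        x,y,w,hh=b=cv2.boundingRect(c);print('brass',b,ray(f,(x+w/2,y+hh/2),.016,T).round(4))
E
```

```text
t 24.275 tcp [ 0.5634 -0.1467  0.1101] jaw -9.5
noz (266, 205, 35, 40) [ 0.5647 -0.1483  0.013 ]
brass (124, 231, 27, 25) [ 0.4584 -0.1442  0.016 ]
brass (369, 0, 69, 12) [ 0.6585 -0.0238  0.016 ]
```

Request:
jog_arm(steps=[{"xyz": [0.001,-0.001,-0.025],"spin": 0,"claw": 0.55},{"xyz": [0,0,-0.025],"spin": 0,"claw": 0.55},{"xyz": [0,0,-0.018],"spin": 0,"claw": 0.55},{"xyz": [0,0,-0.008],"spin": 0,"claw": 0.55},{"xyz": [0,0,0],"spin": 0,"claw": 0.55},{"xyz": [0,0,0],"spin": 0,"claw": 0.4},{"xyz": [0,0,0],"spin": 0,"claw": 0.3},{"xyz": [0,0,0],"spin": 0,"claw": 0.2},{"xyz": [0,0,0],"spin": 0,"claw": 0.1},{"xyz": [0,0,0],"spin": 0,"claw": 0.1},{"xyz": [0,0,0],"spin": 0,"claw": 0.1}], force=40)

```text
time: 25.7
tool_pos: [0.5655, -0.1479, 0.0351]
orientation: [0.705, 0.059, 0.704, -0.059]
contact_force: [-1.6, 0.5, 7.5]
gripper_width: 0.0206
```

Request:
jog_arm(steps=[{"xyz": [0,0,0.015],"spin": 0,"claw": 0.1},{"xyz": [0,0,0.035],"spin": 0,"claw": 0.1},{"xyz": [0,0,0.03],"spin": 0,"claw": 0.1},{"xyz": [-0.02,-0.011,0],"spin": 0,"claw": 0.1},{"xyz": [-0.035,-0.02,0],"spin": 0,"claw": 0.1},{"xyz": [-0.035,-0.02,0],"spin": 0,"claw": 0.1},{"xyz": [-0.022,-0.012,0],"spin": 0,"claw": 0.1},{"xyz": [-0.01,-0.0055,0],"spin": 0,"claw": 0.1},{"xyz": [0,0,0],"spin": 0,"claw": 0.1},{"xyz": [0,0,0],"spin": 0,"claw": 0.1}])

```text
time: 26.95
tool_pos: [0.4439, -0.216, 0.1145]
orientation: [0.705, 0.058, 0.704, -0.058]
contact_force: [-0.1, 0.8, -0.2]
gripper_width: 0.0211
```

Request:
jog_arm(steps=[{"xyz": [0,0,-0.025],"spin": 0,"claw": 0.1},{"xyz": [0,0,-0.025],"spin": 0,"claw": 0.1},{"xyz": [0,0,-0.015],"spin": 0,"claw": 0.1},{"xyz": [0,0,-0.006],"spin": 0,"claw": 0.1},{"xyz": [0,0,-0.003],"spin": 0,"claw": 0.1},{"xyz": [0,0,-0.001],"spin": 0,"claw": 0.1},{"xyz": [0,0,0],"spin": 0,"claw": 0.1},{"xyz": [0,0,0],"spin": 0,"claw": 0.3},{"xyz": [0,0,0],"spin": 0,"claw": 0.45},{"xyz": [0,0,0],"spin": 0,"claw": 0.45}])

```text
time: 28.2
tool_pos: [0.4432, -0.2163, 0.0394]
orientation: [0.705, 0.059, 0.705, -0.059]
contact_force: [0.2, 0.0, 0.5]
gripper_width: 0.0385
```

Request:
jog_arm(steps=[{"xyz": [0,0,0.02],"spin": 0,"claw": 0.45},{"xyz": [0,0,0.04],"spin": 0,"claw": 0.45},{"xyz": [0,0,0.06],"spin": 0,"claw": 0.45},{"xyz": [-0.02,-0.04,0.03],"spin": 0,"claw": 0.45},{"xyz": [-0.03,-0.05,0.02],"spin": 0,"claw": 0.45},{"xyz": [-0.03,-0.05,0],"spin": 0,"claw": 0.45},{"xyz": [-0.02,-0.04,0],"spin": 0,"claw": 0.45},{"xyz": [0,0,0],"spin": 0,"claw": 0.45},{"xyz": [0,0,0],"spin": 0,"claw": 0.45}])

```text
time: 29.32
tool_pos: [0.3431, -0.396, 0.2092]
orientation: [0.705, 0.059, 0.705, -0.059]
contact_force: [0.3, 0.9, 0.1]
gripper_width: 0.0384
```

```bash
python3 - <<'E'
from h import *
from cell import eyes
look('w12')
f=eyes.grab_frame('top');pickle.dump(f,open('top2.pkl','wb'))
cv2.imwrite('pics/top2.png',cv2.resize(f['frame'][190:265,120:380],None,fx=3,fy=3,interpolation=2))
g=eyes.grab_frame('scene');pickle.dump(g,open('scene2.pkl','wb'))
a=cv2.resize(f['frame'][190:265,120:380],None,fx=3,fy=3,interpolation=2)
b=cv2.resize(g['frame'][190:300,90:260],(0,0),fx=3,fy=3,interpolation=2)
o=np.zeros((a.shape[0]+b.shape[0]+5,800,3),np.uint8);o[:a.shape[0],:a.shape[1]]=a;o[a.shape[0]+5:,:b.shape[1]]=b
cv2.imwrite('pics/fin.png',o)
E
```

```text
t 29.325 tcp [ 0.3431 -0.396   0.2092] jaw -9.5
```

View pics/fin.png

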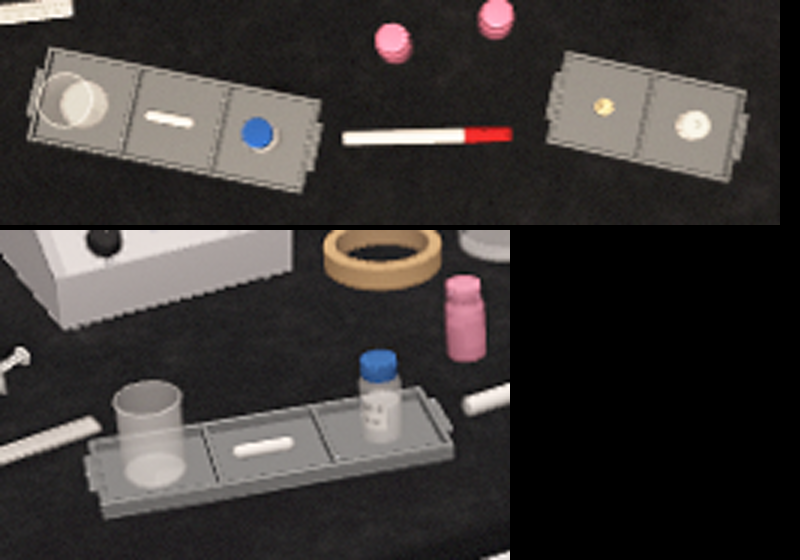

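View pics/w12.png

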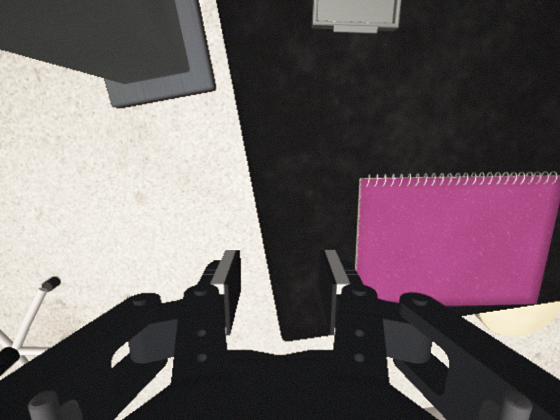

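The top and scene crops show all five things upright or flat near the middle of their own compartments. The wrist frame shows empty jaws clear of everything. I'll check the positions once in the tray frames, then hand in.

```bash
python3 - <<'E'
from h import *
from cell import job
f=pickle.load(open('top2.pkl','rb'))
ok=True
for n,p,z,c,a,ys in[('beaker',(83,105),.006,(.437,.2065),-9.6,(-.074,0,.074)),('bar',(169,120),.013,(.437,.2065),-9.6,(-.074,0,.074)),('vial',(258,133),.06,(.437,.2065),-9.6,(-.074,0,.074)),('fit',(604,107),.02,(.4498,-.179),-11,(-.037,.037)),('noz',(693,125),.025,(.4498,-.179),-11,(-.037,.037))]:
    w=ray(f,(p[0]/3+120-.33,p[1]/3+190-.33),z)[:2]-c
    t=np.radians(-a);q=np.array([[np.cos(t),-np.sin(t)],[np.sin(t),np.cos(t)]])@w
    e=min(abs(q[1]-y) for y in ys);print(n,(q*1000).round(1),'dev mm',(abs(q[0])*1000).round(1),(e*1000).round(1));ok&=e<.011 and abs(q[0])<.011
if ok: print(job.hand_in())
E
```

```text
beaker [-2.9 76.5] dev mm 2.9 2.5
bar [-1.6  4.1] dev mm 1.6 4.1
vial [  1.2 -75.5] dev mm 1.2 1.5
fit [-1.9 37.8] dev mm 1.9 0.8
noz [ -1.1 -34.8] dev mm 1.1 2.2
the job is handed in; nothing more can be done
None
```

Both kits are made up and the job is handed in at about 29.5 s of robot time. Tray_three holds the beaker, the stir bar (in the middle) and the vial. Tray_two holds the fitting and the nozzle holder.

**Last checks:**
- **Position:** the final top view puts every item within about 4.1 mm of its compartment centre, against a limit of 15 mm.
- **Standing:** the scene view shows the beaker and vial upright and the bar flat. It doesn't cover tray_two, so the fitting and nozzle were judged upright from the top view only.
- **Arm:** it finished released and clear of everything, with contact force under 1 N.

**What failed or disagreed:**
- The first move call was refused because its rows lacked a key, and nothing moved.
- The camera views differed by up to about 5 mm on some positions.
- The gripper read 1.5 to 4 mm less than each item's true width (most on the bar). I put that down to how the pads close, because every item was carried and placed without slipping.
- No verdict was reported at hand-in.

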